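Pry open the controller case

TASK

Lift the finned heat sink off the closed case and stand it flat, fins up, in the grey tray. Then push the blade of the orange pry tool into the notch under the front edge of the case's cover and lever the cover open with the tool alone until it stands upright or leans back, and finally lay the tool back down on the blue mat. Leave the other things on the bench where they are.

Things in the scene. Friction and masses are not known exactly. Their poses are not given: they have to be found in the camera images.
- case: black controller case, fixed, 110 (x) x 150 (y) x 56 mm high without cover. Origin: centre of its underside; x points from the notched front wall (5 mm thick) to the hinge at the back, z up. A notch, 70 mm wide, 44 to 56 mm above the bench, yellow line along its foot, opens the middle of the front wall right under the cover; behind it the case is empty above 42 mm
- notch (a point): the middle of the mouth of the notch on the outer face of the front wall, 50 mm above the bench; axes as the case's (x points inward through the notch)
- hinge_line (a point): the middle of the cover's hinge axis: on the underside of the cover at the case's back edge, 56 mm above the bench; axes as the case's, the hinge axis is y
- cover_plate: slate blue flat cover (a yellow stripe on top of its front edge marks the notch below), 116 x 150 x 6 mm, about 0.1 kg, that closes the case. Origin on the hinge axis; from there the plate reaches 116 mm along its own -x to its front edge (6 mm beyond the front wall); its underside lies in its z = 0 plane, its top 6 mm above
- cover_edge (a point): the middle of the cover's front edge, at half its thickness (59 mm above the bench when closed)
- cover (a joint): angle of the cover: 0 closed, 1.57 upright, 1.9 fully open (stop), leaning back over the far side. The hinge is stiff (about 0.12 N m of friction besides the cover's weight): the cover stays where it is left; lifting it near its front edge takes about 2 N
- heat_sink: aluminium heat sink with fins up, a block 90 (x) x 46 (y) x 32 mm (z), 0.11 to 0.22 kg, lying loose on the cover at the start. Origin: centre of its underside
- tray: grey open tray, fixed, 170 (x) x 160 (y) x 26 mm high outside, walls 4 mm, floor about 4 mm thick. Origin: centre of its underside on the bench
- pry_tool: loose pry tool, 180 mm long, 0.12 kg, lying on the blue mat. Orange handle with black collar: a bar 110 (x) x 20 (y) x 26 mm high (z), x = -55 to +55 mm; from its front end a flat steel blade, 20 mm wide, 3 mm thick, reaches 70 mm on along +x at half the handle height (13 mm). Origin: centre of the handle underside
- blade_tip (a point): middle of the blade's tip, 125 mm along x and 13 mm above the tool's origin, axes as the tool's
- handle_mid (a point): centre of the handle, 13 mm above the tool's origin
- mat: blue mat, 220 (x) x 240 (y) x 1 mm, flat on the bench, fixed. Origin: its centre
- bottle: bystander: white bottle with a blue cap, 48 mm across, 150 mm high, beside the case (on either side). Origin: centre of its underside
- tester: bystander: small black and gold test box with knobs, 75 x 50 mm, 46 mm high, beside the case on the other side. Origin: centre of its underside
- screwdriver: bystander: screwdriver with blue handle, about 150 mm long, lying on the mat. It lies along its x
- marker: bystander: black and white marker pen, 120 mm long along its x, 14 mm thick, lying on the mat. Origin: middle of its underside
- mouse: bystander: dark red computer mouse, 100 x 58 x 34 mm, behind the case
- multimeter: bystander: green and grey multimeter lying flat, 140 x 75 x 46 mm, at the far left or right
- reel: bystander: blue reel, 64 mm across and 42 mm high, at the far side opposite the multimeter
There are look-alikes about, which are no part of the job. There is more than one size of the pry_tool; the job needs the largest.

How it is judged:
By the outcome, as a careful person would: the job done as asked, in the order asked, and still so for the second after the job is handed in, with the robot touching nothing.
It also fails if it takes over 70 s, if anything falls off the work surface, if the arm or the gripper's body presses on something with over 40 N, if the wrist force passes 120 N, or if a joint passes its speed limit or range.

ROBOT

A 6-joint arm with a two-finger parallel gripper is mounted at the origin on the work surface. World frame = base frame: x ahead of the robot, y to its left, z up, the work surface at z = 0. Lengths are in m, angles in rad, forces in N, time in s.
With the tool pointing down it reaches from about 0.35 to 0.725 m from the base axis. Payload 4.3 kg.
Tool frame: the origin (TCP) lies on the centre line of the jaws, within the pads' length; the fingertips stand 19 mm ahead of it and the grasp point (between the pads) is the TCP; z points along the fingers, y is the direction in which the jaws open and shut (so a half turn about z gives the same grasp; the last joint's range is limited). The gripper opens to 85 mm and grips with 20 to 120 N. Pads are 22 mm wide; open, the fingers measure 114 mm over their backs; the gripper's body (76 mm by 85 mm) begins 54 mm behind the grasp point. The pads swing forward as they close: fully open they stand 13 mm farther back than shut.
Start: joints at [-1.458, 0.377, 0.081, 1.274, 0, 1.46], TCP at [0.127, -0.561, 0.25] pointing down, gripper open.
Joint ranges: [-2.72, 2.72], [-0.84, 1.66], [-1.02, 1.22], [-1.77, 2.12], [-1.37, 1.28], [-3.14, 3.14]. Speed limits (rad/s): [2.57, 2.57, 3.14, 3.14, 3.14, 3.14].

INTERFACE

Orientations are given as a rotation vector (axis times angle).
In Python, from rig import robot gives the robot as it stands. The module is installed in compiled form; this text tells all that it offers.
- The arm moves only by the shell command python3 -m creep 'ROWS' [OPENING] [FORCE]. ROWS is JSON, a list of rows, each a list of 4 numbers: the shift along the world's x, y, z in cm, then the turn about the world's z in degrees. A call has 1 to 12 rows; each row is the pose to reach, as a shift and turn from the pose commanded when the call began; what a row does not reach only later rows make up. A row lasts 1/8 s, in which the tool goes at most 62.5 mm and 10.7 degrees, less where a joint would pass 70% of its speed; a pose out of reach is approached as far as the arm can. A call with a gripper value outside its range is refused whole. OPENING is the closure in counts, from 0 (fully open) to 255 (shut), set as the call begins (- or left out, the last holds). The fingers move at their own pace and stop on an object; FORCE is the grip in N (left out, the last holds). Time passes only in rows, so rows that repeat a pose let the fingers close. It gives the time, the measured TCP pose, the force and the opening at its end, in the units of the state.
- robot.observe(): the state, without advancing time (a new reading comes with each control period).
- robot.grab_frame(name): name is "side" or "top"; returns a dict with "pixels" (480x640x3 uint8, blue, green, red), "z_map" (480x640 float32, m along the optical axis (not along the pixel's ray), 0 where there is no reading), "fx", "fy", "cx", "cy" (pixels), "k1" (the pictures are not rectified: a ray, as slopes to the right and down, at radius r is drawn at 1 + k1 r^2 times it, then the intrinsics apply), "rvec" (rotation vector, rad) and "tvec" (3), from world to camera coordinates, as OpenCV has them. Camera axes: x right, y down, z forward; pixel columns grow to the right and rows downward; lengths in m; the calibration is good to about 2 mm. A picture is of the moment at which its call begins.
- robot.job_done(): hands the job in, once; it reports no verdict.
The state is a dict: "time": time; "joint_positions": joint angles; "joint_velocities": joint speeds; "tau": joint torques, N m; "tcp_pos": TCP position; "tcp_rot": TCP orientation; "wrist_force": force on the tool from outside, world axes, zero at the start; "moment": the same for the moment, N m; "gripper_width": finger opening in m.
Only numpy, scipy, OpenCV 4.12 (cv2) and the standard library are available. Lean on these libraries where they do the work, as an engineer would, in place of code of your own. Each camera call takes 0.05 s, during which the arm holds its last target.

## Working session

There is one attempt and no reset: what is moved stays moved. The work goes in short steps, Python scripts to look and compute and a shell command to move; the robot and the scene stay as the last step left them, time stands still between calls to the robot, and variables do not carry over. Pictures are saved under pics/ and viewed, and the job is handed in when it is done.

```bash
mkdir -p pics; ls
python3 - <<'E'
from rig import robot
import cv2,numpy as np
s=robot.observe()
print({k:np.round(v,3) for k,v in s.items()})
for n in("side","top"):
    f=robot.grab_frame(n)
    cv2.imwrite(f"pics/{n}0.png",f["pixels"])
    np.savez(f"{n}0.npz",**f)
    print(n,[ (k,np.round(f[k],4)) for k in f if k not in("pixels","z_map")])
    R=cv2.Rodrigues(np.array(f["rvec"]))[0];print(-R.T@np.array(f["tvec"]),R)
E
```

```text
pics
{'time': np.float64(0.0), 'joint_positions': array([-1.458,  0.378,  0.08 ,  1.274, -0.   ,  1.461]), 'joint_velocities': array([-0.002,  0.001, -0.001, -0.001,  0.001,  0.001]), 'tau': array([-1.0000e-03, -4.6360e+01,  2.6988e+01,  2.1000e-02, -0.0000e+00,
       -0.0000e+00]), 'tcp_pos': array([ 0.127, -0.56 ,  0.249]), 'tcp_rot': array([-3.12 , -0.349,  0.   ]), 'wrist_force': array([-0.309,  0.371,  0.389]), 'moment': array([-0.027,  0.011, -0.003]), 'gripper_width': np.float64(0.085)}
side [('fx', np.float64(533.1482)), ('fy', np.float64(533.1482)), ('cx', np.float64(314.1583)), ('cy', np.float64(230.1968)), ('k1', np.float64(-0.0668)), ('rvec', array([ 0.9856, -2.2459,  1.2191])), ('tvec', array([0.4027, 0.2327, 0.9371]))]
[-0.22772808  0.73664361  0.70712591] [[-0.67136469 -0.74099868 -0.0137988 ]
 [-0.39212567  0.37095234 -0.84180272]
 [ 0.6288934  -0.55974576 -0.53960891]]
top [('fx', np.float64(437.8708)), ('fy', np.float64(437.8708)), ('cx', np.float64(315.9994)), ('cy', np.float64(239.3323)), ('k1', np.float64(-0.0209)), ('rvec', array([ 2.1297, -2.1166,  0.1704])), ('tvec', array([0.066 , 0.5265, 1.0624]))]
[0.33303177 0.05221889 1.13867275] [[ 0.00738688 -0.99987129 -0.0142418 ]
 [-0.98471107 -0.00479464 -0.17412962]
 [ 0.17403893  0.01531033 -0.98461975]]
```

View pics/side0.png

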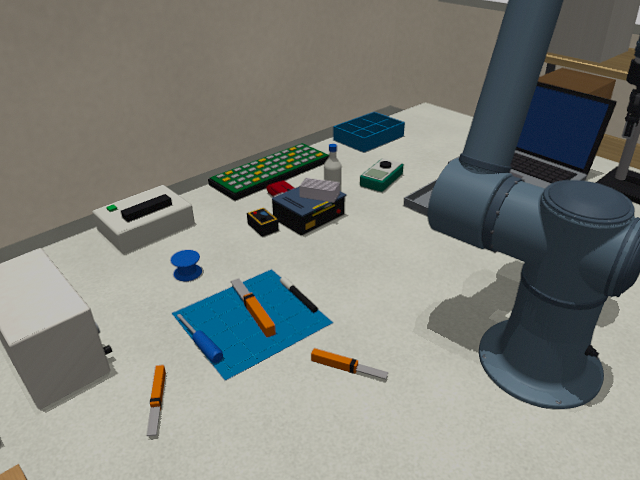

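View pics/top0.png

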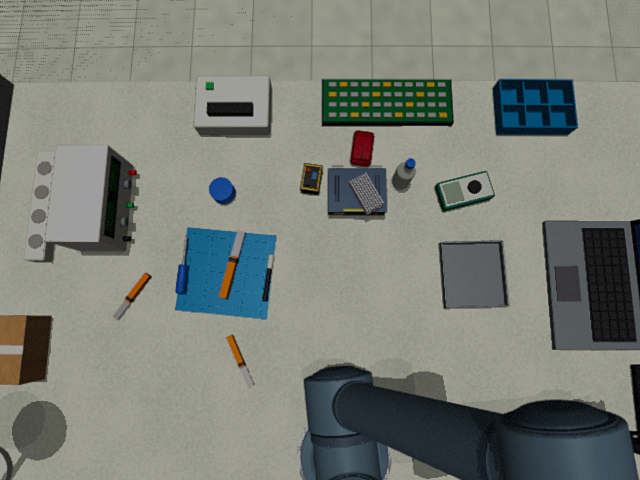

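The side view shows the closed case at about (310,210), with the heat sink on top at (320,187) and the bottle at (333,165). The mat is at (250,320) with an orange tool at (255,308), and there are two more orange tools off the mat at (157,400) and (348,362).

The top view shows the same layout: case (357,190), heat sink (367,193), tray (474,275), tool on the mat (232,265), and look-alikes at (133,296) and (240,360).

Candidates for the pry tool in the top view:
- (232,265): on the mat, longest, with a broad blade
- (133,296): off the mat, smaller
- (240,360): off the mat, smaller

I'll choose the one on the mat and check it by measured length and a close crop.

```bash
cat > h.py <<'E'
import numpy as np,cv2
def cam(f):
    R=cv2.Rodrigues(np.array(f["rvec"],float))[0];t=np.array(f["tvec"],float).ravel()
    K=np.array([[f["fx"],0,f["cx"]],[0,f["fy"],f["cy"]],[0,0,1]],float)
    return R,t,K,np.array([float(f["k1"]),0,0,0])
def slopes(f,uv):
    R,t,K,D=cam(f)
    return cv2.undistortPoints(np.array(uv,np.float64).reshape(-1,1,2),K,D).reshape(-1,2)
def plane(f,uv,z):
    R,t,K,D=cam(f);s=slopes(f,uv);d=np.c_[s,np.ones(len(s))]@R;c=-R.T@t
    return c+d*((z-c[2])/d[:,2])[:,None]
def depth(f,uv):
    R,t,K,D=cam(f);uv=np.array(uv).reshape(-1,2);s=slopes(f,uv)
    i=np.round(uv).astype(int);z=f["z_map"][i[:,1],i[:,0]]
    return (np.c_[s,np.ones(len(s))]*z[:,None]-t)@R
def proj(f,P):
    R,t,K,D=cam(f);return cv2.projectPoints(np.array(P,float).reshape(-1,1,3),cv2.Rodrigues(R)[0],t,K,D)[0].reshape(-1,2)
def tri(f,a,g,b):
    M=[]
    for h,u in((f,a),(g,b)):
        R,t,K,D=cam(h);s=slopes(h,[u])[0];P=np.c_[R,t];M.append((P[:2],s,P[2]))
    A=np.vstack([s[i]*p3-P[i] for P,s,p3 in M for i in(0,1)])
    x=np.linalg.lstsq(A[:,:3],-A[:,3],rcond=None)[0];return x
def load(n): return dict(np.load(n))
E
python3 - <<'E'
from h import *
for n in("side0","top0"):
    f=load(n+".npz");im=f["pixels"]
    hsv=cv2.cvtColor(im,cv2.COLOR_BGR2HSV)
    m=cv2.inRange(hsv,(5,150,120),(18,255,255))
    k,l,st,c=cv2.connectedComponentsWithStats(m)
    for i in range(1,k):
        if st[i,4]>60:
            v,u=np.nonzero(l==i);r=cv2.minAreaRect(np.c_[u,v].astype(np.float32))
            P=depth(f,np.c_[u,v]);print(n,np.round(c[i]),st[i,4],r, np.round(np.percentile(P[:,2],[5,50,95]),3),np.round(P.mean(0),3))
            q=P[:,:2]-P[:,:2].mean(0);a=np.linalg.eigh(q.T@q)[1][:,1];print('  len',np.ptp(q@a),'ang',np.degrees(np.arctan2(a[1],a[0])))
t=load("top0.npz")["pixels"]
cv2.imwrite("pics/crop_top_case.png",cv2.resize(t[120:230,280:440],None,fx=5,fy=5,interpolation=cv2.INTER_CUBIC))
cv2.imwrite("pics/crop_top_mat.png",cv2.resize(t[220:400,100:290],None,fx=3.3,fy=3.3,interpolation=cv2.INTER_CUBIC))
s=load("side0.npz")["pixels"]
cv2.imwrite("pics/crop_side_case.png",cv2.resize(s[140:245,230:360],None,fx=5,fy=5,interpolation=cv2.INTER_CUBIC))
E
```

```text
side0 [260. 312.] 332 ((259.7948913574219, 312.14263916015625), (37.333343505859375, 9.422564506530762), 55.17551040649414) [0.022 0.024 0.027] [0.424 0.3   0.024]
  len 0.0987854585726117 ang 166.49033762135645
side0 [331. 356.] 252 ((331.1123046875, 356.08441162109375), (40.44089889526367, 6.470544338226318), 15.124006271362305) [0.017 0.019 0.021] [0.251 0.275 0.019]
  len 0.07170133057975372 ang -153.36361069166512
side0 [157. 382.] 278 ((157.47296142578125, 381.1621398925781), (8.877545356750488, 33.37299346923828), 9.462322235107422) [0.016 0.019 0.021] [0.398 0.534 0.028]
  len 0.7022898824927515 ang 161.09856883254574
top0 [227. 279.] 261 ((226.85531616210938, 279.3209228515625), (7.172855854034424, 36.667213439941406), 15.52410888671875) [0.023 0.026 0.029] [0.425 0.295 0.03 ]
  len 0.09858461332785598 ang 170.8981356700935
top0 [138. 285.] 146 ((137.72000122070312, 285.5400085449219), (4.999999046325684, 28.799997329711914), 36.869895935058594) [0.016 0.019 0.023] [0.409 0.527 0.019]
  len 0.07232162741479478 ang 145.28217277860642
top0 [234. 349.] 165 ((234.15518188476562, 348.862060546875), (28.75611114501953, 5.646176815032959), 66.80140686035156) [0.016 0.02  0.023] [0.253 0.271 0.026]
  len 0.13019929795268964 ang -135.6396912364536
```

```bash
sleep 0
```

```text
(no output)
```

View pics/crop_top_case.png

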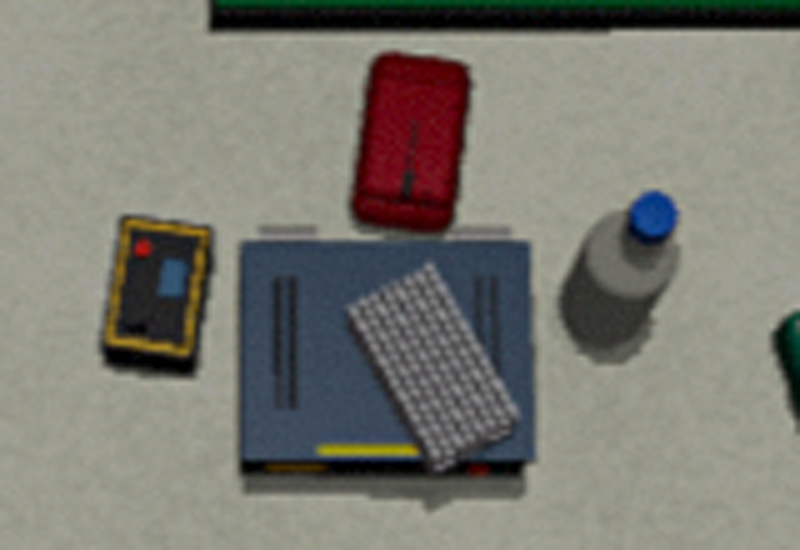

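View pics/crop_top_mat.png

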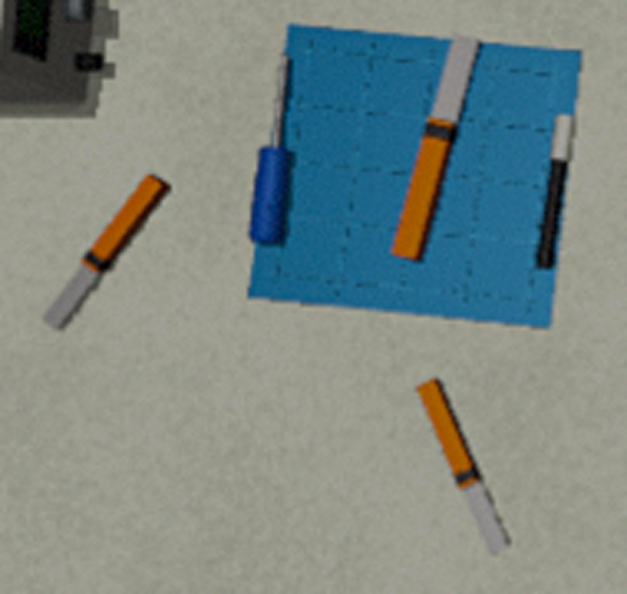

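View pics/crop_side_case.png

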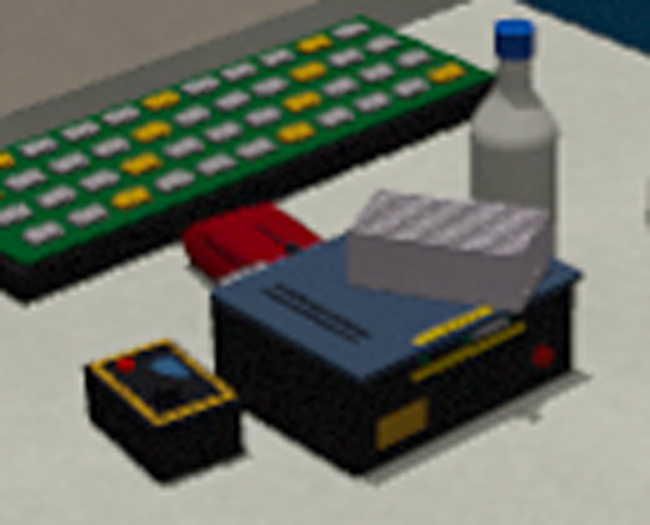

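The mat crop confirms the choice: the tool on the mat is the largest, with an orange part about 99 mm long and 26 mm high. The other two have 72 mm handles about 19 mm high. In the case crop the heat sink lies askew across the right half of the cover. Next I'll measure the heat sink, cover, tray and tool.

Run:
```python
from h import *
T=load("top0.npz");S=load("side0.npz")
def hs(f): return cv2.cvtColor(f["pixels"],cv2.COLOR_BGR2HSV)
def mk(f,lo,hi,box):
    m=cv2.inRange(hs(f),lo,hi);o=np.zeros_like(m);x0,y0,x1,y1=box;o[y0:y1,x0:x1]=m[y0:y1,x0:x1];return o
def big(m):
    k,l,st,c=cv2.connectedComponentsWithStats(m);i=1+np.argmax(st[1:,4]);return (l==i).astype(np.uint8)
def rect(P):
    (c,wh,a)=cv2.minAreaRect(np.ascontiguousarray(P[:,:2]*1000,dtype=np.float32));return np.round(c,1),np.round(wh,1),round(a,1)
# depth points by height over case region
for n,f,box in(("top",T,(300,150,420,230)),("side",S,(260,165,360,240))):
    x0,y0,x1,y1=box;g=np.mgrid[y0:y1,x0:x1];uv=np.c_[g[1].ravel(),g[0].ravel()]
    P=depth(f,uv)
    c=P[:,2]; 
    m=(c>.083)&(c<.115)&(P[:,0]<.75)
    img=np.zeros((480,640),np.uint8);img[uv[m,1],uv[m,0]]=1
    b=big(img);sel=b[uv[:,1],uv[:,0]]>0
    print(n,"sink z",np.percentile(P[sel,2],[5,50,95]).round(4),rect(P[sel]),sel.sum())
    m=(c>.054)&(c<.070);img[:]=0;img[uv[m,1],uv[m,0]]=1;b=big(img);sel=b[uv[:,1],uv[:,0]]>0
    print(n,"cover z",np.percentile(P[sel,2],[5,50,95]).round(4),rect(P[sel]))
for n,f,w,wd,mat in(("top",T,[(302,166),(404,150)],0,0),):
    pass
# cover via colour in top
y=mk(T,(20,120,120),(35,255,255),(325,195,400,225));b=big(y);v,u=np.nonzero(b);P=plane(T,np.c_[u,v],.062);print("yellow stripe top",rect(P),len(u),P.mean(0))
# cover edges by colour
m=mk(T,(100,40,50),(125,255,255),(322,160,395,218));b=big(cv2.morphologyEx(m,cv2.MORPH_OPEN,np.ones((2,2))));v,u=np.nonzero(b);P=plane(T,np.c_[u,v],.062);print("cover col",rect(P),len(u), P.min(0),P.max(0))
# tray
x0,y0,x1,y1=430,230,520,320;g=np.mgrid[y0:y1,x0:x1];uv=np.c_[g[1].ravel(),g[0].ravel()];P=depth(T,uv)
m=(P[:,2]>.018)&(P[:,2]<.034);print("tray rim",rect(P[m]),np.median(P[m,2]),m.sum())
cc=rect(P[m])[0]/1000;fl=np.hypot(*(P[:,:2]-cc).T)<.05;print("floor",np.median(P[fl,2]))
# tool: orange + blade by depth
m=mk(T,(5,150,120),(18,255,255),(200,225,260,310));v,u=np.nonzero(big(m));P=plane(T,np.c_[u,v],.026);print("handle(orange) plane",rect(P))
P=depth(T,np.c_[u,v]);print(np.median(P[:,2]))
m=mk(S,(5,150,120),(18,255,255),(225,270,290,345));v,u=np.nonzero(big(m));D=depth(S,np.c_[u,v]);k=D[:,2]>.022;P=plane(S,np.c_[u,v][k],.026);print("handle side",rect(P))
m=mk(T,(0,0,120),(180,60,255),(215,228,250,265));v,u=np.nonzero(big(m));P=plane(T,np.c_[u,v],.0155);print("blade",rect(P),np.median(depth(T,np.c_[u,v])[:,2]))
m=mk(S,(0,0,110),(180,60,255),(225,275,260,312));v,u=np.nonzero(big(m));P=plane(S,np.c_[u,v],.0155);print("blade side",rect(P),np.median(depth(S,np.c_[u,v])[:,2]),len(u))
```

```text
top sink z [0.0842 0.0918 0.0964] (array([637.2, -53.4]), array([91.1, 47.8]), 28.4) 563
top cover z [0.0581 0.0617 0.0652] (array([653.3, -32.9]), array([151.3, 128.5]), 89.2)
side sink z [0.0849 0.0912 0.0937] (array([636.2, -51.4]), array([91.7, 52.8]), 29.0) 444
side cover z [0.0567 0.0603 0.0664] (array([650.3, -31.7]), array([159.6, 126.7]), 85.5)
yellow stripe top (array([600.3, -25.2]), array([ 2.6, 47.9]), 0.2) 39 [ 0.60026774 -0.02456371  0.062     ]
cover col (array([650.6, -36.8]), array([113.5, 147.2]), 0.2) 1657 [ 0.59356598 -0.11040721  0.062     ] [0.70754995 0.03687759 0.062     ]
tray rim (array([ 443.6, -333.7]), array([171.1, 163.5]), 1.8) 0.024432653222647406 540
floor 0.003603248088996087
handle(orange) plane (array([425.3, 296. ]), array([18.5, 92.6]), 76.8)
0.0257871634062345
handle side (array([423.9, 301. ]), array([18.8, 96.5]), 77.0)
blade (array([523.6, 290.3]), array([74.2, 90. ]), 0.2) 0.011831730916277445
blade side (array([528.5, 277.5]), array([66.6, 72.9]), 46.9) -0.00019205153958097988 364
```

Measured values:

| Thing | Measurement | Check |
|---|---|---|
| Heat sink | centre (0.637,-0.052), yaw 28.5°, top at 0.093 | 91x48 mm measured, expected 90x46 |
| Cover | top at 0.062, x 0.593–0.708, y centre -0.037, yaw about 0° | agrees with the given size |
| Tray | centre (0.444,-0.334), rim 0.024–0.026 | agrees |
| Tool | handle axis -13°, top at 0.026 | agrees |

I'm moving above the heat sink now.

```bash
python3 -m creep '[[50.9,50.8,0,15.7],[50.9,50.8,0,15.7],[50.9,50.8,0,15.7],[50.9,50.8,0,15.7],[50.9,50.8,0,15.7],[50.9,50.8,0,15.7],[50.9,50.8,0,15.7],[50.9,50.8,0,15.7],[50.9,50.8,0,15.7],[50.9,50.8,0,15.7],[50.9,50.8,0,15.7],[50.9,50.8,0,15.7]]' 0; python3 -m creep '[[0,0,0,0],[0,0,0,0],[0,0,0,0]]'
python3 - <<'E'
from h import *
from rig import robot
for n in("top","side"):
    f=robot.grab_frame(n);np.savez(n+"1.npz",**f)
    im=f["pixels"]; c=im[100:260,250:490] if n=="top" else im[80:280,200:440]
    cv2.imwrite(f"pics/{n}1.png",cv2.resize(c,None,fx=3,fy=3,interpolation=cv2.INTER_CUBIC))
T=load("top0.npz");print(depth(T,[(410,162),(404,178),(474,275)]))
print(robot.observe()["tcp_rot"])
E
```

```text
time: 1.6
tcp_pos: [0.6374, -0.05, 0.2493]
tcp_rot: [-3.043, -0.777, 0.001]
wrist_force: [-0.5, -0.8, 0.2]
gripper_width: 0.0855
time: 1.98
tcp_pos: [0.6352, -0.0539, 0.2504]
tcp_rot: [3.046, 0.77, -0.001]
wrist_force: [-0.6, 0.0, -0.9]
gripper_width: 0.0857
[[ 0.69450902 -0.15324645  0.14990507]
 [ 0.67274915 -0.14840762  0.0954915 ]
 [ 0.44180563 -0.33975805  0.00425933]]
[ 3.04560497e+00  7.69917849e-01 -1.89206809e-05]
```

View pics/side1.png

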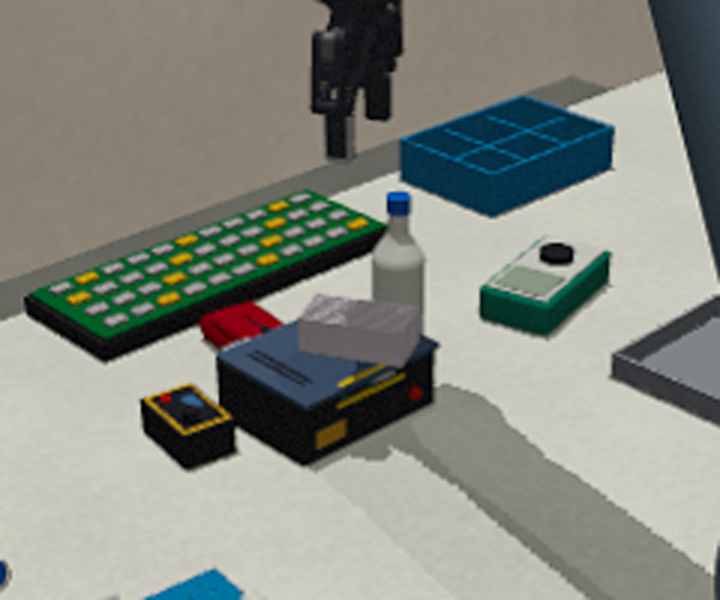

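View pics/top1.png

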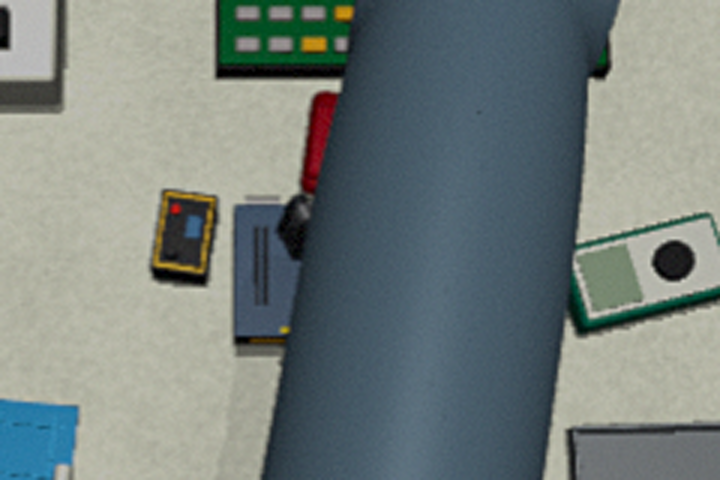

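The side crop shows the open gripper at (355,90) above the heat sink at (360,330), with the bottle clear to the right. In the top crop the arm covers the case. I'm descending.

```bash
python3 -m creep '[[0,0,-5,0],[0,0,-10,0],[0,0,-13,0],[0,0,-14.5,0],[0,0,-16,0],[0,0,-16.4,0],[0,0,-16.4,0],[0,0,-16.4,0]]'
python3 - <<'E'
from h import *
from rig import robot
f=robot.grab_frame("side");np.savez("side2.npz",**f)
cv2.imwrite("pics/side2.png",cv2.resize(f["pixels"][120:260,230:390],None,fx=4,fy=4,interpolation=cv2.INTER_CUBIC))
E
```

```text
time: 3.08
tcp_pos: [0.6369, -0.0529, 0.0874]
tcp_rot: [3.044, 0.772, 0.003]
wrist_force: [0.6, -0.2, 0.9]
gripper_width: 0.0855
```

View pics/side2.png

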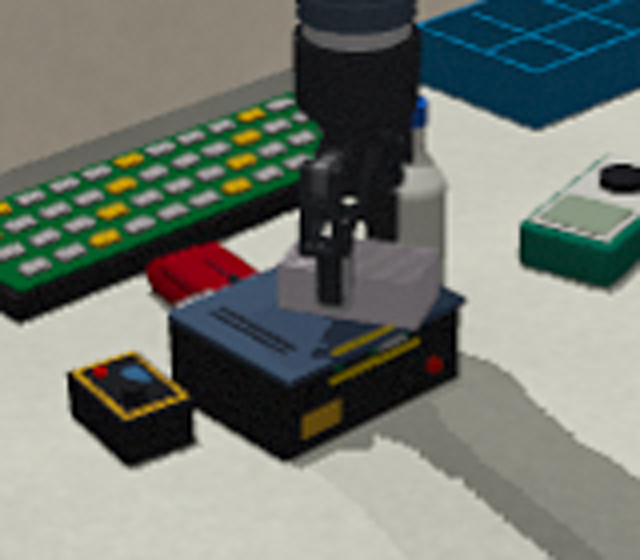

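The left finger at (330,285) stands beside the near long face of the sink, close to its middle, and clear of the cover. I'm closing.

```bash
python3 -m creep '[[0,0,0,0],[0,0,0,0],[0,0,0,0],[0,0,0,0],[0,0,0,0],[0,0,0,0],[0,0,0,0],[0,0,0,0]]' 255 50; python3 -m creep '[[0,0,1,0],[0,0,3,0],[0,0,6,0],[0,0,10,0],[0,0,14,0],[0,0,16,0],[0,0,16,0],[0,0,16,0]]'
python3 - <<'E'
from h import *
from rig import robot
f=robot.grab_frame("side");np.savez("side3.npz",**f)
cv2.imwrite("pics/side3.png",cv2.resize(f["pixels"][80:260,230:390],None,fx=3.3,fy=3.3,interpolation=cv2.INTER_CUBIC))
E
```

```text
time: 4.12
tcp_pos: [0.6363, -0.053, 0.0868]
tcp_rot: [3.045, 0.772, 0.001]
wrist_force: [-1.8, 0.3, 4.8]
gripper_width: 0.0454
time: 5.12
tcp_pos: [0.6354, -0.0526, 0.2447]
tcp_rot: [-3.044, -0.772, 0.003]
wrist_force: [0.2, -0.8, -2.2]
gripper_width: 0.0455
```

View pics/side3.png

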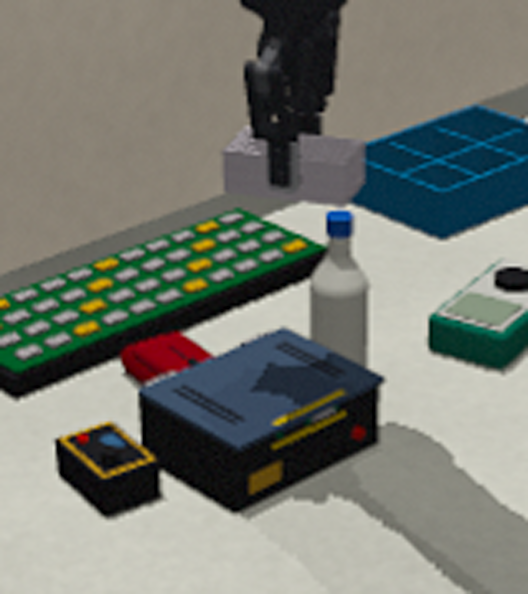

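The heat sink is off the cover, held level at (295,165) with the opening reading 45 mm. I'm carrying it to the tray and squaring it up on the way.

```bash
python3 -m creep '[[-3,-4,0,-5],[-7,-10,0,-11],[-11,-16,0,-18],[-15,-22,0,-24],[-19.2,-28.1,0,-27],[-19.2,-28.1,0,-27],[-19.2,-28.1,-5,-27],[-19.2,-28.1,-10,-27],[-19.2,-28.1,-14,-27],[-19.2,-28.1,-16,-27],[-19.2,-28.1,-16,-27],[-19.2,-28.1,-16,-27]]'
python3 - <<'E'
from h import *
from rig import robot
for n in("top","side"):
    f=robot.grab_frame(n);np.savez(n+"4.npz",**f)
    c=f["pixels"][200:350,400:560] if n=="top" else f["pixels"][100:260,360:520]
    cv2.imwrite(f"pics/{n}4.png",cv2.resize(c,None,fx=3,fy=3,interpolation=cv2.INTER_CUBIC))
print(robot.observe()["tcp_pos"])
E
```

```text
time: 6.68
tcp_pos: [0.4442, -0.3339, 0.0866]
tcp_rot: [3.141, 0.04, 0.0]
wrist_force: [-0.1, 0.0, -1.8]
gripper_width: 0.0453
[ 0.44484369 -0.33450055  0.08753723]
```

View pics/side4.png

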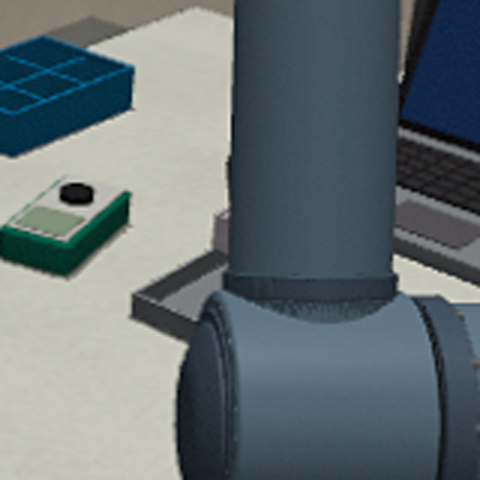

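View pics/top4.png

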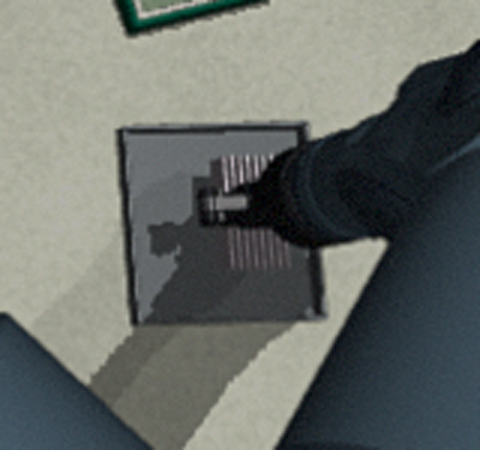

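In the top crop the sink at (250,210) is inside the tray walls. It looks shifted right because of its height, and the TCP agrees with the tray centre. In the side view the arm hides it. I'm lowering slowly.

```bash
python3 -m creep '[[0,0,-1.5,0],[0,0,-3,0],[0,0,-4.2,0],[0,0,-5,0],[0,0,-5.3,0],[0,0,-5.5,0],[0,0,-5.5,0],[0,0,-5.5,0]]'; python3 -m creep '[[0,0,-0.1,0],[0,0,-0.2,0],[0,0,-0.2,0]]'
```

```text
time: 7.78
tcp_pos: [0.4443, -0.3341, 0.0317]
tcp_rot: [3.141, 0.04, 0.001]
wrist_force: [0.8, -0.1, -2.6]
gripper_width: 0.0451
time: 8.15
tcp_pos: [0.444, -0.3337, 0.0292]
tcp_rot: [-3.141, -0.04, 0.0]
wrist_force: [-0.1, 0.1, -2.1]
gripper_width: 0.0454
```

```bash
python3 -m creep '[[0,0,-0.1,0],[0,0,-0.1,0],[0,0,-0.1,0]]'; python3 -m creep '[[0,0,-0.1,0],[0,0,-0.1,0],[0,0,-0.1,0]]'
```

```text
time: 8.52
tcp_pos: [0.4441, -0.3339, 0.0288]
tcp_rot: [3.141, 0.04, 0.0]
wrist_force: [-2.0, 1.2, 4.4]
gripper_width: 0.0451
time: 8.9
tcp_pos: [0.4441, -0.3339, 0.0288]
tcp_rot: [3.141, 0.04, 0.001]
wrist_force: [-3.0, 2.7, 13.6]
gripper_width: 0.0447
```

Contact: the vertical force went from -2 to +13 N. I'm releasing, rising and checking.

```bash
python3 -m creep '[[0,0,0.1,0],[0,0,0.1,0],[0,0,0.1,0],[0,0,0.1,0],[0,0,0.1,0],[0,0,0.1,0],[0,0,0.1,0],[0,0,0.1,0]]' 0; python3 -m creep '[[0,0,2,0],[0,0,6,0],[0,0,11,0],[0,0,16,0],[0,0,20,0],[0,6,20,-6],[0,12,20,-12],[0,18,20,-16],[0,24,20,-16],[0,30,20,-16],[0,36,20,-16],[0,42,20,-16]]'
python3 - <<'E'
from h import *
from rig import robot
for n in("top","side"):
    f=robot.grab_frame(n);np.savez(n+"5.npz",**f)
    c=f["pixels"][120:350,300:560] if n=="top" else f["pixels"][100:260,260:520]
    cv2.imwrite(f"pics/{n}5.png",cv2.resize(c,None,fx=2.5,fy=2.5,interpolation=cv2.INTER_CUBIC))
E
```

```text
time: 9.9
tcp_pos: [0.4441, -0.3338, 0.0283]
tcp_rot: [3.141, 0.04, 0.0]
wrist_force: [0.0, 0.5, 0.3]
gripper_width: 0.0853
time: 11.4
tcp_pos: [0.4303, -0.0065, 0.2284]
tcp_rot: [-3.085, 0.296, -0.004]
wrist_force: [-0.4, -0.3, -0.2]
gripper_width: 0.0851
```

View pics/side5.png

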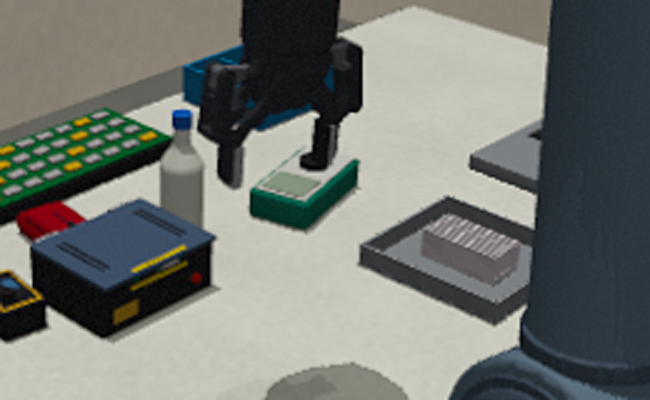

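View pics/top5.png

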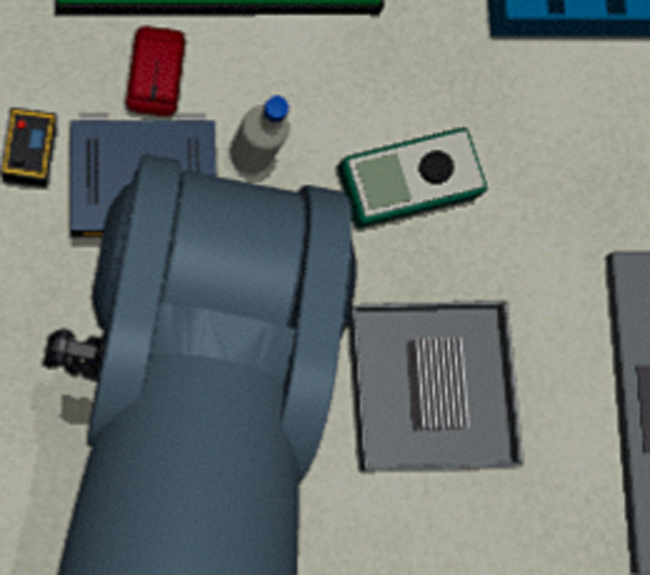

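In both views the sink stands flat, fins up, in the middle of the tray at (440,383) in the top crop. Next I'll refine the tool's pose using two views of its rear end and tip.

Run:
```python
from h import *
T=load("top0.npz");S=load("side0.npz")
cv2.imwrite("pics/tool_t.png",cv2.resize(T["pixels"][225:305,200:260],None,fx=7,fy=7,interpolation=cv2.INTER_CUBIC))
cv2.imwrite("pics/tool_s.png",cv2.resize(S["pixels"][270:345,220:290],None,fx=7,fy=7,interpolation=cv2.INTER_CUBIC))
```

```text
(no output)
```

View pics/tool_t.png

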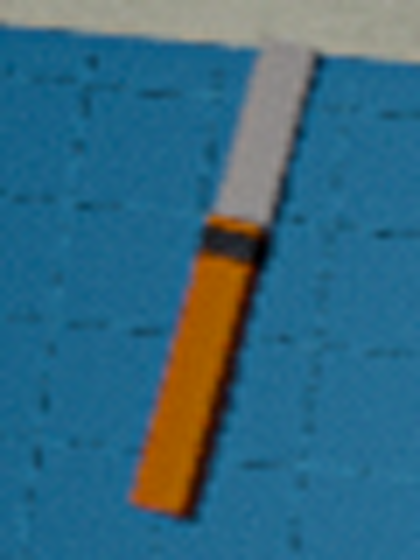

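View pics/tool_s.png

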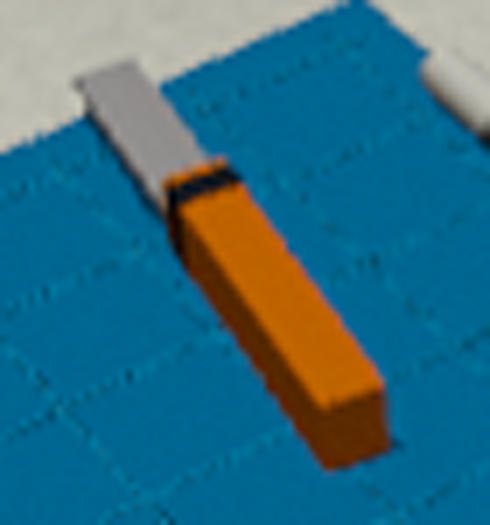

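```bash
python3 - <<'E'
from h import *
T=load("top0.npz");S=load("side0.npz")
t=lambda a:np.array(a,float)/7+(200-.43,225-.43); s=lambda a:np.array(a,float)/7+(220-.43,270-.43)
pts=dict(rearR=((190,515),(382,382)),rearL=((130,498),(328,405)),frontL=((207,214),(165,182)),frontR=((268,224),(225,160)),tipL=((258,40),(78,82)),tipR=((318,52),(135,62)))
R={}
for k,(a,b) in pts.items():
    z=.0155 if 'tip' in k else .027
    x=tri(T,t(a),S,s(b));pt=plane(T,[t(a)],z)[0];ps=plane(S,[s(b)],z)[0];R[k]=(pt+ps)/2;print(k,x.round(4),pt.round(4),ps.round(4))
m=lambda k:(R[k+'L']+R[k+'R'])/2
r,f,tp=m('rear'),m('front'),m('tip')
print("rear",r,"front",f,"tip",tp,np.linalg.norm((f-r)[:2]),np.linalg.norm((tp-f)[:2]))
d=(tp-r)[:2];print("ang",np.degrees(np.arctan2(d[1],d[0])));u=d/np.linalg.norm(d)
o=((tp[:2]-125*u/1e3)+(r[:2]+.055*u)+(f[:2]-.055*u))/3;print("origin",o,"x+15",o+.015*u)
E
python3 -c "
from rig import robot
s=robot.observe();print(s['tcp_pos'],s['tcp_rot'])"
```

```text
rearR [0.3794 0.2974 0.0208] [0.3774 0.2942 0.027 ] [0.3761 0.3027 0.027 ]
rearL [0.383  0.3167 0.023 ] [0.3833 0.3163 0.027 ] [0.3789 0.3188 0.027 ]
frontL [0.4877 0.2935 0.0228] [0.4872 0.2926 0.027 ] [0.4833 0.2962 0.027 ]
frontR [0.4855 0.2723 0.02  ] [0.4836 0.2699 0.027 ] [0.4795 0.2777 0.027 ]
tipL [0.5549 0.2788 0.0128] [0.5546 0.2786 0.0155] [0.5514 0.2804 0.0155]
tipR [0.5521 0.2579 0.0104] [0.5502 0.2559 0.0155] [0.5477 0.2621 0.0155]
rear [0.37891215 0.30799685 0.027     ] front [0.48338764 0.28411873 0.027     ] tip [0.55099401 0.2692511  0.0155    ] 0.10716945477621086 0.0692218729363892
ang -12.68904652678022
origin [0.43044891 0.29627472] x+15 [0.44508256 0.29297982]
[ 0.43022641 -0.00730364  0.22832991] [-3.08511577  0.29829532 -0.00392461]
```

The tool checks out: handle 107 mm (expected 110), blade 69 mm (expected 70), origin about (0.4305,0.2965), axis at -13°. I'll let the arm settle and read the pose.

```bash
python3 -m creep '[[0,0,0,0],[0,0,0,0],[0,0,0,0]]'; python3 -c "
from rig import robot
import numpy as np
s=robot.observe();print(s['tcp_pos'],s['tcp_rot'],2*np.degrees(np.arctan2(s['tcp_rot'][1],s['tcp_rot'][0]))-90)"
```

```text
time: 11.88
tcp_pos: [0.4309, -0.0077, 0.2283]
tcp_rot: [-3.085, 0.299, -0.004]
wrist_force: [-0.7, -0.2, -0.5]
gripper_width: 0.0852
[ 0.43091388 -0.00774445  0.22826212] [-3.08494179  0.29927618 -0.00424288] 258.9179297284471
```

```bash
python3 -m creep '[[1.9,6,0,-1.8],[1.9,12,0,-1.8],[1.9,18,0,-1.8],[1.9,24,0,-1.8],[1.9,30,0,-1.8],[1.9,30,0,-1.8],[1.9,30,0,-1.8],[1.9,30,0,-1.8],[1.9,30,-5,-1.8],[1.9,30,-10,-1.8],[1.9,30,-12,-1.8],[1.9,30,-12,-1.8]]' 100
python3 - <<'E'
from h import *
from rig import robot
for n in("top","side"):
    f=robot.grab_frame(n);np.savez(n+"6.npz",**f)
    c=f["pixels"][210:330,160:290] if n=="top" else f["pixels"][180:390,150:360]
    cv2.imwrite(f"pics/{n}6.png",cv2.resize(c,None,fx=4 if n=="top" else 3,fy=4 if n=="top" else 3,interpolation=cv2.INTER_CUBIC))
s=robot.observe();print(s['tcp_pos'],2*np.degrees(np.arctan2(s['tcp_rot'][1],s['tcp_rot'][0]))-90)
E
```

```text
time: 13.38
tcp_pos: [0.4098, 0.026, 0.1606]
tcp_rot: [-3.041, 0.238, -0.004]
wrist_force: [-0.8, -0.2, 0.3]
gripper_width: 0.0517
[0.40858177 0.02618425 0.15996206] 261.0298969295605
```

View pics/side6.png

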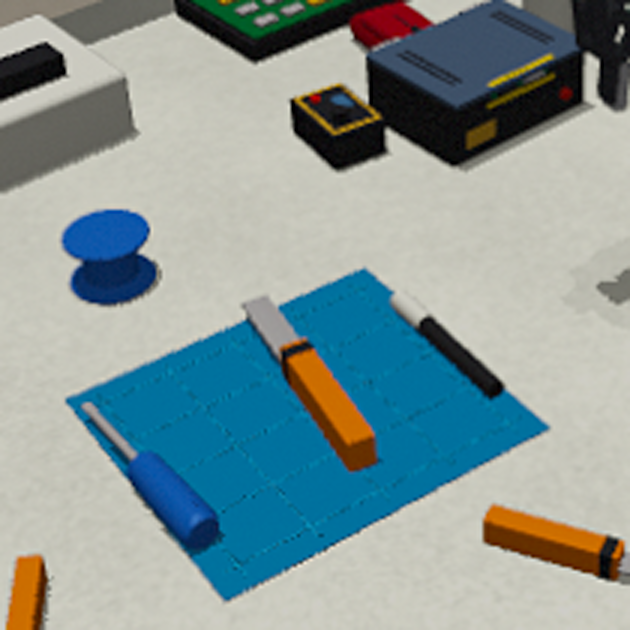

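View pics/top6.png

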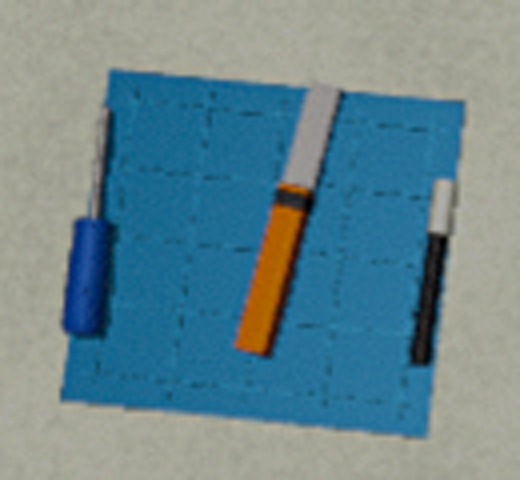

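The tool lies undisturbed on the mat at (315,380) in the side crop, but the arm stopped early at y=0.026. I'll check the joints.

```bash
python3 -c "
from rig import robot
import numpy as np
np.set_printoptions(precision=3,suppress=True)
s=robot.observe();print(s['joint_positions'],s['joint_velocities'],s['tau'],s['tcp_pos'],s['tcp_rot'])"
```

```text
[-0.157  0.099 -0.529  0.95   0.091  3.141] [ 0.001 -0.016  0.045  0.04   0.004 -0.002] [ -0.086 -29.486  24.671  -0.527   0.321  -0.   ] [0.409 0.026 0.16 ] [-3.041  0.239  0.   ]
```

Joint 6 has hit its limit of 3.14, so I need the half-turn-equivalent grasp. I'll unwind it and see whether the tool comes back vertical.

```bash
python3 -m creep '[[0,0,0,10],[0,0,0,20],[0,0,3,30],[0,0,6,40],[0,0,6,40],[0,0,6,40],[0,0,6,40],[0,0,6,40]]'; python3 -c "
from rig import robot
import numpy as np
np.set_printoptions(precision=4,suppress=True)
s=robot.observe();print(s['joint_positions'],s['tcp_pos'],s['tcp_rot'],np.linalg.norm(s['tcp_rot']),2*np.degrees(np.arctan2(s['tcp_rot'][1],s['tcp_rot'][0]))-90)"
```

```text
time: 14.48
tcp_pos: [0.4098, 0.026, 0.2214]
tcp_rot: [-2.942, -0.817, 0.044]
wrist_force: [0.2, 0.2, 0.7]
gripper_width: 0.0521
[-0.1411  0.1056 -0.3545  1.1723  0.0689  2.457 ] [0.4098 0.026  0.2214] [-2.9423 -0.8165  0.0439] 3.053841208202455 -418.9810676705101
```

```bash
python3 -c "
from rig import robot
import numpy as np,cv2
np.set_printoptions(precision=4,suppress=True)
s=robot.observe();R=cv2.Rodrigues(s['tcp_rot'])[0];print(R);print(np.degrees(np.arcsin(R[2])))
print('yaw of jaw',np.degrees(np.arctan2(R[1,1],R[0,1])))"
```

```text
[[ 0.8569  0.513  -0.0511]
 [ 0.5155 -0.8535  0.0768]
 [-0.0042 -0.0921 -0.9957]]
[ -0.2405  -5.2848 -84.7097]
yaw of jaw -58.99221511908915
```

Joint 6 has unwound, but the commanded pose kept a roll of about 5° about the handle axis. That is harmless for gripping, since the tool's pitch stays level. I'll carry on with the half-turn grasp, well away from the joint limit.

```bash
python3 -m creep '[[0,3,0,10],[1,6,0,20],[1,9,0,30],[2,12,0,40],[2,15,0,50],[3,18,0,60],[3,21,0,70],[4,24,0,80],[4,26.6,0,90],[4,26.6,0,100],[4,26.6,0,100],[4,26.6,0,100]]'; python3 -m creep '[[0,0,0,10],[0,0,0,20],[0,0,-3,30],[0,0,-6,36.1],[0,0,-9,36.1],[0,0,-12,36.1],[0,0,-12,36.1],[0,0,-12,36.1]]'
python3 - <<'E'
from h import *
from rig import robot
np.set_printoptions(precision=4,suppress=True)
for n in("top","side"):
    f=robot.grab_frame(n);np.savez(n+"7.npz",**f)
    c=f["pixels"][200:330,150:300] if n=="top" else f["pixels"][180:390,150:360]
    cv2.imwrite(f"pics/{n}7.png",cv2.resize(c,None,fx=4 if n=="top" else 3,fy=4 if n=="top" else 3,interpolation=cv2.INTER_CUBIC))
s=robot.observe();R=cv2.Rodrigues(s['tcp_rot'])[0];print(s['joint_positions'],s['tcp_pos'],np.degrees(np.arcsin(R[2])))
print('yaw of jaw',np.degrees(np.arctan2(R[1,1],R[0,1])))
E
```

```text
time: 15.98
tcp_pos: [0.4503, 0.2916, 0.2219]
tcp_rot: [-1.29, -2.822, 0.132]
wrist_force: [-0.2, -0.7, 0.2]
gripper_width: 0.052
time: 16.98
tcp_pos: [0.4511, 0.2919, 0.1032]
tcp_rot: [-0.353, -3.112, 0.142]
wrist_force: [-0.3, 0.0, 1.2]
gripper_width: 0.0519
[ 0.4949  0.4408 -0.2195  0.9657 -0.0704  0.722 ] [0.4517 0.2924 0.1037] [ -0.2879  -5.1187 -84.8732]
yaw of jaw 77.0851556291289
```

View pics/side7.png

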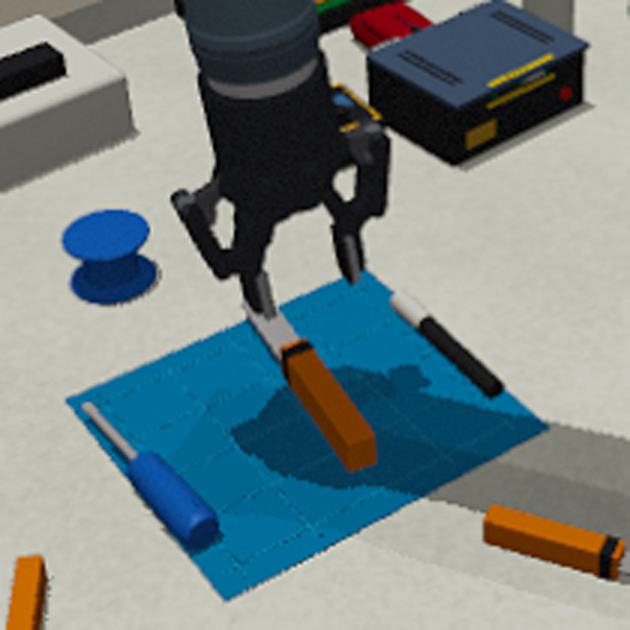

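View pics/top7.png

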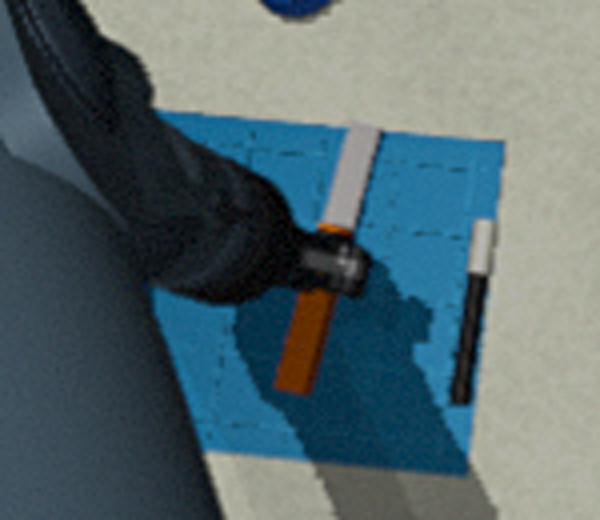

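In the side crop the open fingers at (258,290) and (348,255) straddle the tool line, with the marker clear. The top crop shows the gripper just behind the collar, as intended. I'm descending and gripping.

```bash
python3 -m creep '[[0,0,-3,0],[0,0,-5.5,0],[0,0,-7,0],[0,0,-7.7,0],[0,0,-7.7,0],[0,0,-7.7,0]]'; python3 -m creep '[[0,0,0,0],[0,0,0,0],[0,0,0,0],[0,0,0,0],[0,0,0,0],[0,0,0,0]]' 255 60;  python3 - <<'E'
from h import *
from rig import robot
f=robot.grab_frame("side");np.savez("side8.npz",**f)
cv2.imwrite("pics/side8.png",cv2.resize(f["pixels"][240:350,200:310],None,fx=5,fy=5,interpolation=cv2.INTER_CUBIC))
E
```

```text
time: 17.82
tcp_pos: [0.4512, 0.2923, 0.026]
tcp_rot: [-0.351, -3.113, 0.141]
wrist_force: [0.6, -0.4, -0.5]
gripper_width: 0.0519
time: 18.58
tcp_pos: [0.4512, 0.2926, 0.0262]
tcp_rot: [-0.351, -3.113, 0.14]
wrist_force: [-1.1, 0.6, 5.9]
gripper_width: 0.0188
```

View pics/side8.png

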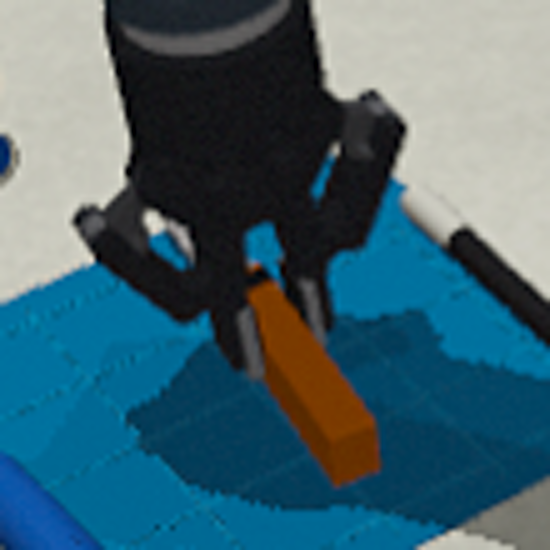

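Gripped at about 19 mm opening. I'm tightening and lifting.

```bash
python3 -m creep '[[0,0,0,0],[0,0,0,0],[0,0,0.5,0],[0,0,2,0],[0,0,5,0],[0,0,9,0],[0,0,12,0],[0,0,14,6],[0,0,14,13],[0,0,14,13],[0,0,14,13],[0,0,14,13]]' 255 115;  python3 - <<'E'
from h import *
from rig import robot
for n in("top","side"):
    f=robot.grab_frame(n);np.savez(n+"9.npz",**f)
    c=f["pixels"][180:330,150:300] if n=="top" else f["pixels"][200:350,170:320]
    cv2.imwrite(f"pics/{n}9.png",cv2.resize(c,None,fx=4,fy=4,interpolation=cv2.INTER_CUBIC))
s=robot.observe();R=cv2.Rodrigues(s['tcp_rot'])[0];print(s['tcp_pos'],np.degrees(np.arcsin(R[2])),np.degrees(np.arctan2(R[1,1],R[0,1])))
E
```

```text
time: 20.12
tcp_pos: [0.4503, 0.2918, 0.1649]
tcp_rot: [-0.002, 3.136, -0.144]
wrist_force: [0.7, -0.2, -1.5]
gripper_width: 0.0179
[0.45037452 0.29182106 0.16486611] [ -0.12848096  -5.24555733 -84.75286062] 90.1062728181019
```

View pics/side9.png

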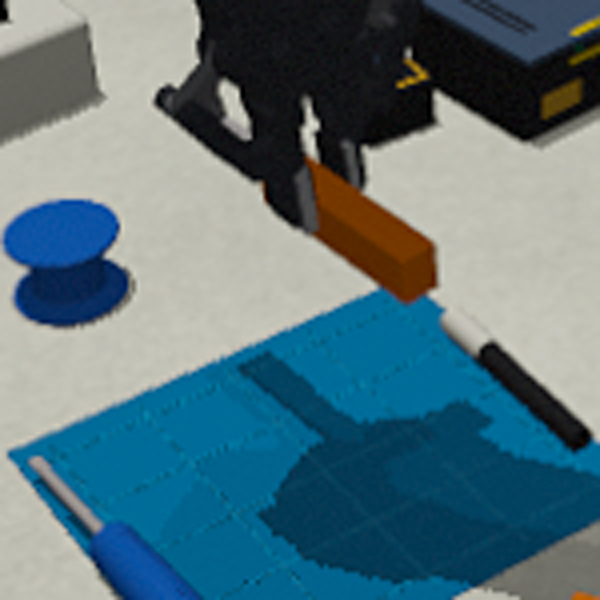

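View pics/top9.png

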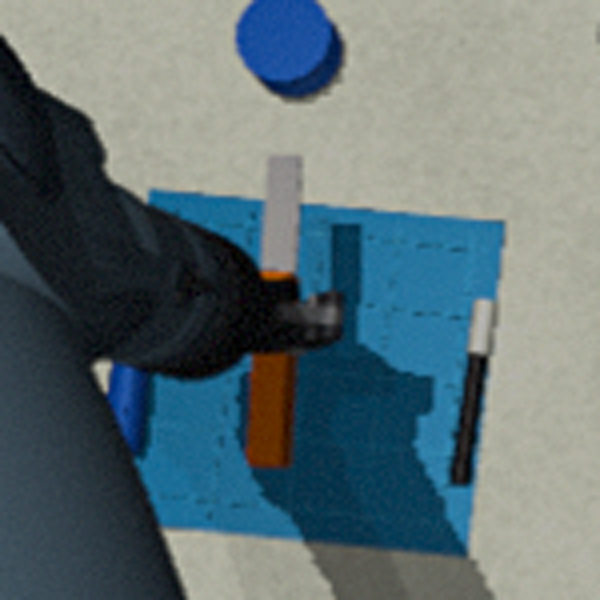

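The tool is held roughly level and points along +x, with its tip at (286,156) in the top crop. I'll measure the blade in the hand from depth.

Run:
```python
from h import *
np.set_printoptions(precision=4,suppress=True)
T=load("top9.npz")
g=np.mgrid[180:330,150:300];uv=np.c_[g[1].ravel(),g[0].ravel()];P=depth(T,uv)
hsv=cv2.cvtColor(T["pixels"],cv2.COLOR_BGR2HSV)[uv[:,1],uv[:,0]]
bl=(P[:,2]>.12)&(P[:,2]<.18)&(uv[:,0]>212)&(uv[:,0]<228)&(uv[:,1]>215)&(uv[:,1]<249)&(hsv[:,1]<70)
B=P[bl];print("blade n",bl.sum(),B.mean(0),B.min(0),B.max(0))
A=np.c_[B[:,:2]-B[:,:2].mean(0),np.ones(len(B))];print("plane slopes x,y,z0",np.linalg.lstsq(A,B[:,2],rcond=None)[0])
Q=plane(T,uv[bl],B[:,2].mean());print("rect",cv2.minAreaRect((Q[:,:2]*1000).astype(np.float32)))
h=(P[:,2]>.14)&(P[:,2]<.2)&(hsv[:,0]>4)&(hsv[:,0]<20)&(hsv[:,1]>150)&(uv[:,1]>265)
H=P[h];A=np.c_[H[:,:2]-H[:,:2].mean(0),np.ones(len(H))];print("handle",H.mean(0),np.linalg.lstsq(A,H[:,2],rcond=None)[0])
Q=plane(T,uv[h],H[:,2].mean());print("rect",cv2.minAreaRect((Q[:,:2]*1000).astype(np.float32)))
# cover from pic5/9 side & top0: refine case pose; side view yellow lines
S=load("side9.npz");t5=load("top5.npz");
hs=cv2.cvtColor(t5["pixels"],cv2.COLOR_BGR2HSV)
```

```text
blade n 252 [0.5217 0.2879 0.1529] [0.4862 0.2778 0.1473] [0.5543 0.2983 0.1583]
plane slopes x,y,z0 [-0.0003 -0.0422  0.1529]
rect ((520.3232421875, 287.9689025878906), (20.316808700561523, 67.95842742919922), 88.37870788574219)
handle [0.407  0.2871 0.1633] [0.0131 0.2102 0.1633]
rect ((408.86492919921875, 287.137939453125), (22.95663070678711, 64.82221984863281), 89.77040100097656)
```

Run:
```python
from h import *
T=load("top9.npz");S=load("side9.npz")
hsv=cv2.cvtColor(T["pixels"],cv2.COLOR_BGR2HSV)
m=cv2.inRange(hsv,(100,40,50),(125,255,255));o=np.zeros_like(m);o[160:220,322:395]=m[160:220,322:395]
o=cv2.morphologyEx(o,cv2.MORPH_CLOSE,np.ones((9,9)))
v,u=np.nonzero(o);P=plane(T,np.c_[u,v],.062);print("cover",cv2.minAreaRect((P[:,:2]*1000).astype(np.float32)),P.min(0),P.max(0))
y=cv2.inRange(hsv,(20,120,120),(35,255,255));o=np.zeros_like(y);o[195:225,325:400]=y[195:225,325:400];v,u=np.nonzero(o);P=plane(T,np.c_[u,v],.062);print("stripe",P.min(0),P.max(0),P.mean(0))
cv2.imwrite("pics/c_t9.png",cv2.resize(T["pixels"][155:225,315:400],None,fx=8,fy=8,interpolation=cv2.INTER_CUBIC))
cv2.imwrite("pics/c_s9.png",cv2.resize(S["pixels"][180:245,260:355],None,fx=8,fy=8,interpolation=cv2.INTER_CUBIC))
```

```text
cover ((653.1939086914062, -34.196807861328125), (113.6383285522461, 147.1179656982422), 0.175641730427742) [ 0.59614952 -0.10781728  0.062     ] [0.71022833 0.03945735 0.062     ]
stripe [ 0.59890714 -0.06930054  0.062     ] [ 0.6017742  -0.00120091  0.062     ] [ 0.60031924 -0.03464922  0.062     ]
```

View pics/c_t9.png

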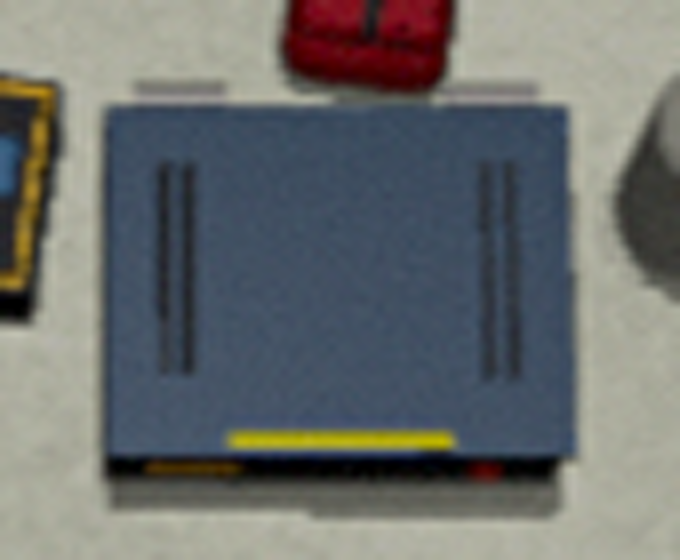

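View pics/c_s9.png

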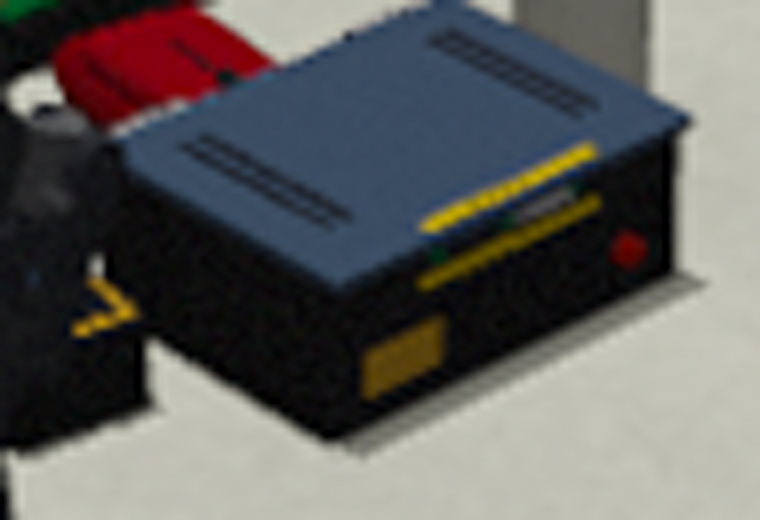

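```bash
python3 - <<'E'
from h import *
S=load("side9.npz");c=lambda a:np.array(a)/8+(260-.44,180-.44)
print("foot line",plane(S,[c((415,285)),c((600,203))],.0435).round(4))
print("front top edge corners",plane(S,[c((345,285)),c((688,122))],.060).round(4))
E
python3 -m creep '[[0,-4,0,0],[0,-9,0,0],[0,-14,0,0],[1,-19,0,0],[1,-24,0,0],[2,-29,0,1],[2,-32.3,0,1],[2,-32.3,-3,1],[2,-32.3,-6,1],[2,-32.3,-6,1],[2,-32.3,-6,1],[2,-32.3,-6,1]]';  python3 - <<'E'
from h import *
from rig import robot
for n in("top","side"):
    f=robot.grab_frame(n);np.savez(n+"10.npz",**f)
    c=f["pixels"][150:290,290:430] if n=="top" else f["pixels"][150:290,250:390]
    cv2.imwrite(f"pics/{n}10.png",cv2.resize(c,None,fx=4,fy=4,interpolation=cv2.INTER_CUBIC))
s=robot.observe();R=cv2.Rodrigues(s['tcp_rot'])[0];print(s['joint_positions'],s['tcp_pos'],np.degrees(np.arcsin(R[2])),np.degrees(np.arctan2(R[1,1],R[0,1])))
E
```

```text
foot line [[ 0.6     0.008   0.0435]
 [ 0.5971 -0.0669  0.0435]]
front top edge corners [[ 0.5936  0.041   0.06  ]
 [ 0.5942 -0.1022  0.06  ]]
time: 21.72
tcp_pos: [0.4718, -0.0311, 0.1065]
tcp_rot: [-0.032, 3.132, -0.144]
wrist_force: [-0.4, -0.3, -0.5]
gripper_width: 0.0171
[-0.14460703  0.2648627  -0.47650482  0.80934955 -0.08949445 -0.16573426] [ 0.47151419 -0.03104157  0.10625912] [ -0.28997368  -5.24674173 -84.74520644] 91.14564286838011
```

View pics/side10.png

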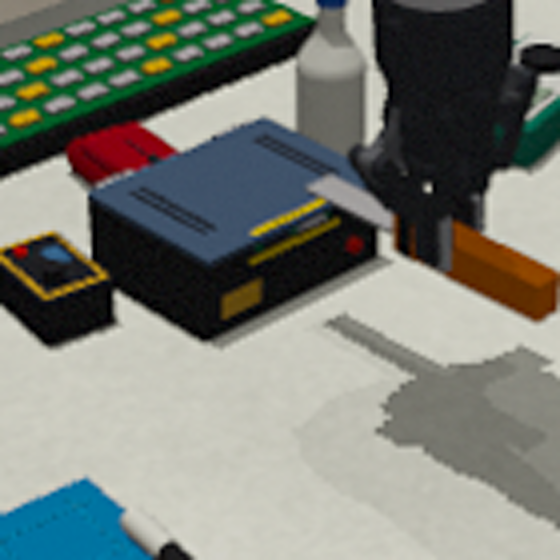

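View pics/top10.png

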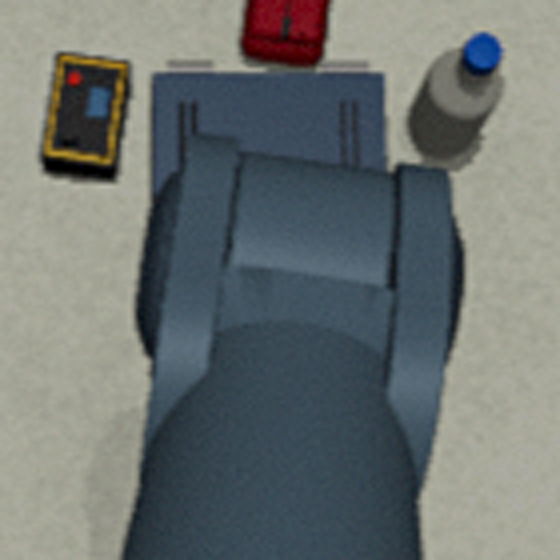

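The blade points at the notch, with its tip at about (312,183) in the side crop, still about 43 mm high. In the top crop the arm covers this area. I'm lowering to notch height and checking.

```bash
python3 -m creep '[[0,0,-2,0],[0,0,-3.5,0],[0,0,-4.3,0],[0,0,-4.3,0],[0,0,-4.3,0]]';  python3 - <<'E'
from h import *
from rig import robot
f=robot.grab_frame("side");np.savez("side11.npz",**f)
cv2.imwrite("pics/side11.png",cv2.resize(f["pixels"][170:245,280:370],None,fx=8,fy=8,interpolation=cv2.INTER_CUBIC))
s=robot.observe();p=s['tcp_pos'];print(p)
for d in(-.01,.01): print(proj(f,p+np.array([.1045,-.0045+d,-.0135+1e-3*(-1 if d>0 else 1)]))[0])
for z in(.044,.056): print("notch",proj(f,[[.5995,.001,z],[.5995,-.069,z]]))
E
```

```text
time: 22.45
tcp_pos: [0.4711, -0.0311, 0.0628]
tcp_rot: [-0.031, 3.133, -0.143]
wrist_force: [0.2, 0.6, -1.3]
gripper_width: 0.0172
[ 0.47120867 -0.03113612  0.06285652]
[334.42397054 208.68453433]
[328.45987001 212.28282193]
notch [[313.69933449 214.05883145]
 [334.51563816 204.12362075]]
notch [[313.62825323 209.78189298]
 [334.5474348  199.9265117 ]]
```

View pics/side11.png

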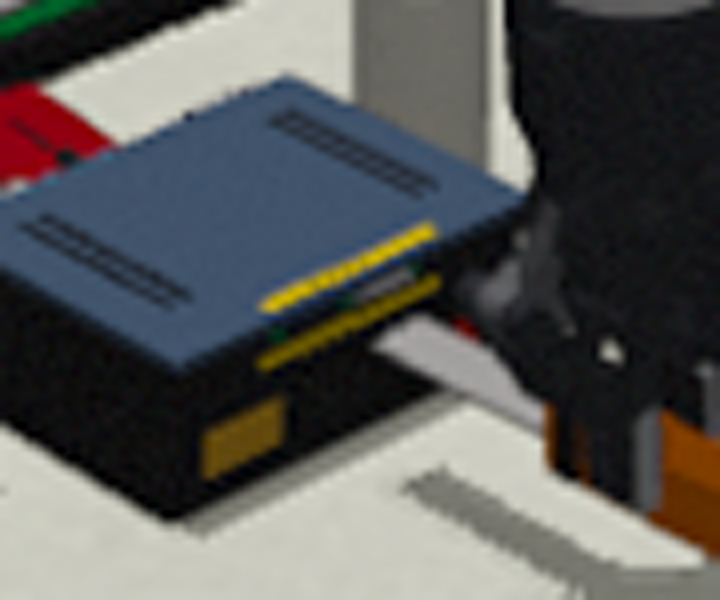

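Run:
```python
from h import *
f=load("side11.npz")
v,u=np.mgrid[205:224,320:352];uv=np.c_[u.ravel(),v.ravel()]
h=cv2.cvtColor(f["pixels"],cv2.COLOR_BGR2HSV)[uv[:,1],uv[:,0]]
P=depth(f,uv);k=(h[:,2]>105)&(h[:,1]<60)&(P[:,2]>.03)&(P[:,2]<.08)
B=P[k];print(k.sum(),B.min(0),B.max(0),B.mean(0))
A=np.c_[B[:,:2]-B[:,:2].mean(0),np.ones(len(B))];print(np.linalg.lstsq(A,B[:,2],rcond=None)[0])
c=lambda a:np.array(a)/8+(280-.44,170-.44)
print(plane(f,[c((372,345)),c((410,318))],.0505).round(4))
# z of nearby cover front edge by depth
print(depth(f,[(320,204),(325,202),(330,200)]).round(4))
```

```text
116 [ 0.50998887 -0.0589276   0.03019731] [ 0.60158264 -0.01839328  0.05283725] [ 0.54747357 -0.02889395  0.04897638]
[-0.00838995  0.15582609  0.04897638]
[[ 0.5757 -0.0177  0.0505]
 [ 0.5794 -0.037   0.0505]]
[[ 0.6039 -0.024   0.0603]
 [ 0.603  -0.0398  0.0601]
 [ 0.6008 -0.0546  0.0609]]
```

The blade is level with its top at about 0.050, and y runs from -0.037 to -0.017, inside the notch (-0.069 to 0.001). The tip is about 22 mm in front of the wall. I'm pushing in slowly and watching the force.

```bash
python3 -m creep '[[0.5,-0.3,0.1,0],[1,-0.5,0.1,0],[1.5,-0.5,0.1,0],[2,-0.5,0.1,0],[2.5,-0.5,0.1,0],[2.5,-0.5,0.1,0]]';python3 -m creep '[[0.4,0,0,0],[0.8,0,0,0],[1.2,0,0,0],[1.6,0,0,0],[2.0,0,0,0],[2.2,0,0,0],[2.2,0,0,0]]';  python3 - <<'E'
from h import *
from rig import robot
f=robot.grab_frame("side");np.savez("side12.npz",**f)
cv2.imwrite("pics/side12.png",cv2.resize(f["pixels"][170:245,280:370],None,fx=8,fy=8,interpolation=cv2.INTER_CUBIC))
E
```

```text
time: 23.25
tcp_pos: [0.4961, -0.036, 0.0632]
tcp_rot: [-0.032, 3.134, -0.143]
wrist_force: [-0.8, 0.2, -1.6]
gripper_width: 0.0174
time: 24.12
tcp_pos: [0.5177, -0.0361, 0.0631]
tcp_rot: [-0.031, 3.134, -0.143]
wrist_force: [0.7, -0.2, -1.5]
gripper_width: 0.0174
```

View pics/side12.png

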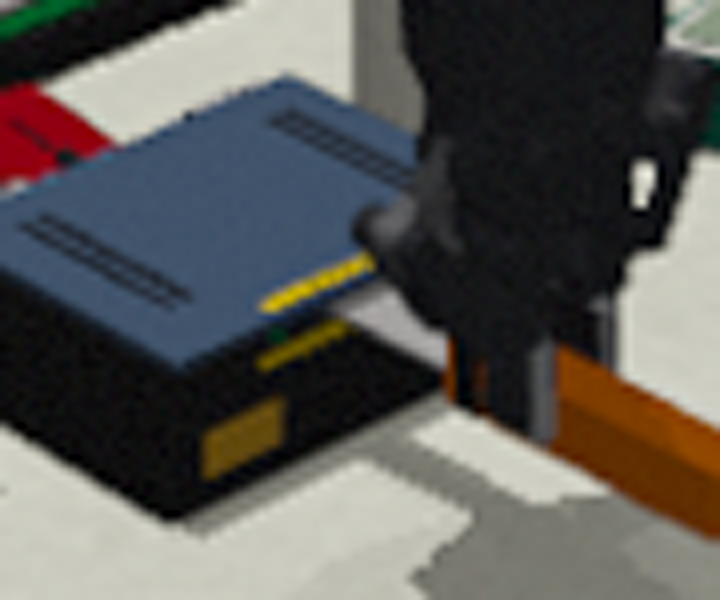

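The blade is in the notch (330–440, 310) in the side crop, with no contact force. I'm levering along an arc about the hinge and checking after the first 30°.

```bash
python3 -m creep '[[0,0,0.5,0],[0.05,0,1.2,0],[0.15,0,2,0],[0.3,0,2.7,0],[0.55,0,3.4,0],[0.85,0,4.1,0],[1.15,0,4.8,0],[1.15,0,4.8,0]]';  python3 - <<'E'
from h import *
from rig import robot
for n in("side","top"):
  f=robot.grab_frame(n);np.savez(n+"13.npz",**f)
  c=f["pixels"][140:260,260:400] if n=="side" else f["pixels"][130:290,290:430]
  cv2.imwrite(f"pics/{n}13.png",cv2.resize(c,None,fx=5 if n=="side" else 3,fy=5 if n=="side" else 3,interpolation=cv2.INTER_CUBIC))
E
```

```text
time: 25.18
tcp_pos: [0.5304, -0.0362, 0.1121]
tcp_rot: [-0.031, 3.132, -0.143]
wrist_force: [-0.5, -1.0, -1.3]
gripper_width: 0.0172
```

View pics/side13.png

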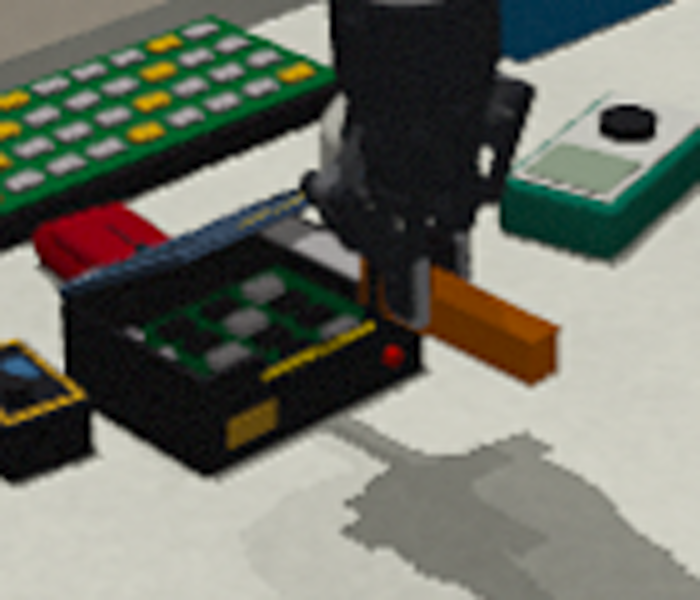

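The cover is up about 30° and resting on the blade, the handle is still level, and the gripper is clear of the cover edge. Continuing.

```bash
python3 -m creep '[[0.4,0,0.7,0],[0.85,0,1.3,0],[1.35,0,1.8,0],[1.9,0,2.35,0],[2.5,0,2.8,0],[3.15,0,3.15,0],[3.15,0,3.15,0]]';  python3 - <<'E'
from h import *
from rig import robot
for n in("side","top"):
  f=robot.grab_frame(n);np.savez(n+"14.npz",**f)
  c=f["pixels"][120:260,260:400]
  cv2.imwrite(f"pics/{n}14.png",cv2.resize(c,None,fx=4.2,fy=4.2,interpolation=cv2.INTER_CUBIC))
E
```

```text
time: 26.15
tcp_pos: [0.562, -0.0362, 0.1433]
tcp_rot: [-0.031, 3.132, -0.143]
wrist_force: [-0.1, 0.5, -0.9]
gripper_width: 0.0173
```

View pics/side14.png

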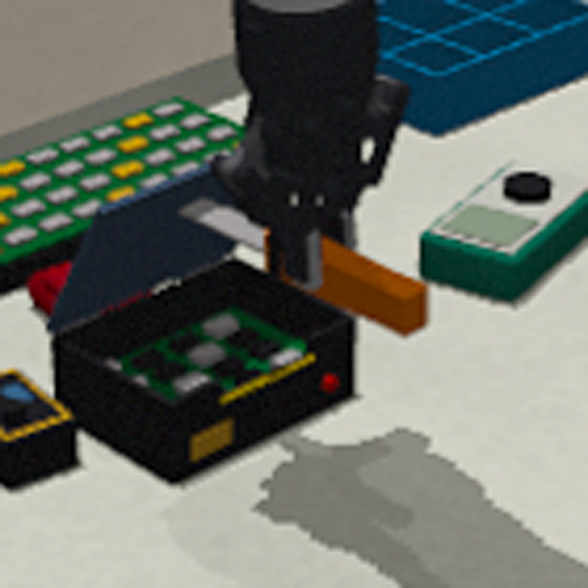

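The cover is at about 65° with the blade tip on its underside at (185,210). I'm pushing on past vertical.

```bash
python3 -m creep '[[0.7,0,0.35,0],[1.4,0,0.6,0],[2.1,0,0.85,0],[2.8,0,1,0],[3.5,0,1.1,0],[4.2,0,1.15,0],[4.9,0,1.15,0],[5.6,0,1.15,0],[6.2,0,1.1,0],[6.6,0,1.1,0],[6.6,0,1.1,0],[6.6,0,1.1,0]]';  python3 - <<'E'
from h import *
from rig import robot
for n in("side","top"):
  f=robot.grab_frame(n);np.savez(n+"15.npz",**f)
  c=f["pixels"][120:260,260:400]
  cv2.imwrite(f"pics/{n}15.png",cv2.resize(c,None,fx=4.2,fy=4.2,interpolation=cv2.INTER_CUBIC))
E
```

```text
time: 27.75
tcp_pos: [0.627, -0.0361, 0.154]
tcp_rot: [-0.031, 3.133, -0.143]
wrist_force: [1.2, -0.5, -0.0]
gripper_width: 0.0174
```

View pics/side15.png

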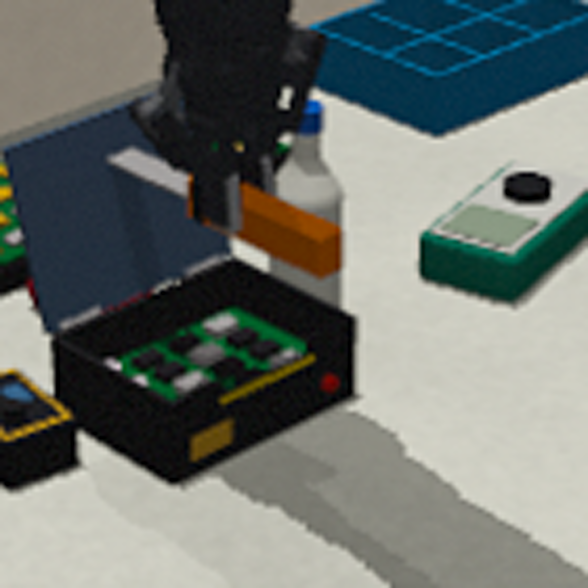

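The cover leans back past vertical: its left edge runs from (50,330) up to (5,150). I'm retracting straight back, then checking the cover.

```bash
python3 -m creep '[[-2,0,0,0],[-5,0,0,0],[-9,0,0,0],[-13,0,0,0],[-15,4,0,0],[-16,9,0,-4],[-17,14,0,-8],[-17.6,19,0,-14],[-17.6,24,0,-14],[-17.6,29,0,-14],[-17.6,32.8,0,-14],[-17.6,32.8,0,-14]]';python3 -m creep '[[0,0,0,0],[0,0,-3,0],[0,0,-6,0],[0,0,-8,0],[0,0,-8,0],[0,0,-8,0]]';   python3 - <<'E'
from h import *
from rig import robot
np.set_printoptions(precision=4,suppress=True)
for n in("side","top"):
  f=robot.grab_frame(n);np.savez(n+"16.npz",**f)
  c=f["pixels"][130:340,160:400] if n=="side" else f["pixels"][120:320,160:400]
  cv2.imwrite(f"pics/{n}16.png",cv2.resize(c,None,fx=3,fy=3,interpolation=cv2.INTER_CUBIC))
s=robot.observe();R=cv2.Rodrigues(s['tcp_rot'])[0];print(s['tcp_pos'],np.degrees(np.arctan2(R[1,1],R[0,1])))
f=load("side16.npz");v,u=np.mgrid[150:205,262:318];P=depth(f,np.c_[u.ravel(),v.ravel()])
k=(P[:,2]>.07)&(P[:,2]<.18)&(P[:,0]>.68)&(P[:,0]<.78)&(P[:,1]<.05)&(P[:,1]>-.12);B=P[k]
a=np.linalg.lstsq(np.c_[B[:,1:],np.ones(len(B))],B[:,0],rcond=None)[0];print(k.sum(),a,"angle",np.pi/2+np.arctan(a[1]))
E
```

```text
time: 29.35
tcp_pos: [0.4508, 0.2946, 0.1539]
tcp_rot: [-0.345, -3.114, 0.14]
wrist_force: [1.1, 0.1, -1.4]
gripper_width: 0.0172
time: 30.1
tcp_pos: [0.4511, 0.2915, 0.0746]
tcp_rot: [-0.352, -3.112, 0.142]
wrist_force: [-0.2, 0.8, -1.2]
gripper_width: 0.0171
[0.4515 0.292  0.075 ] 77.09592590499417
1697 [-0.0035  0.2659  0.6966] angle 1.830702907247106
```

View pics/side16.png

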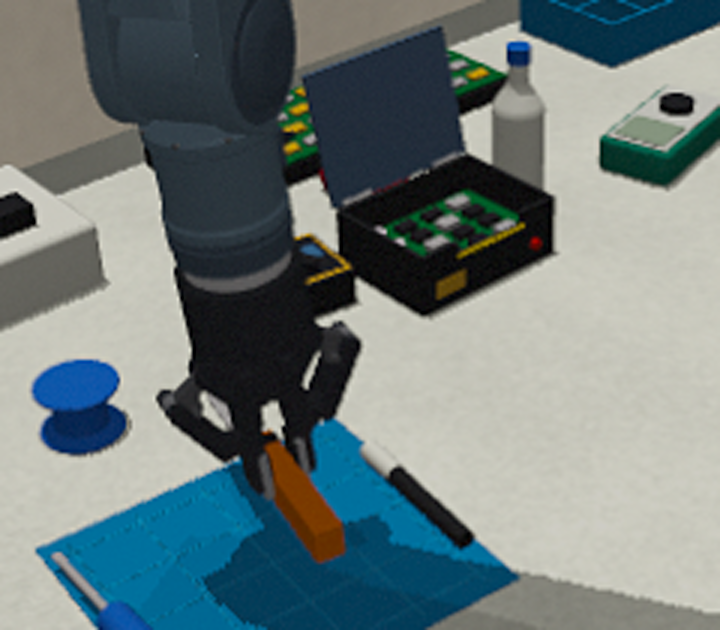

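View pics/top16.png

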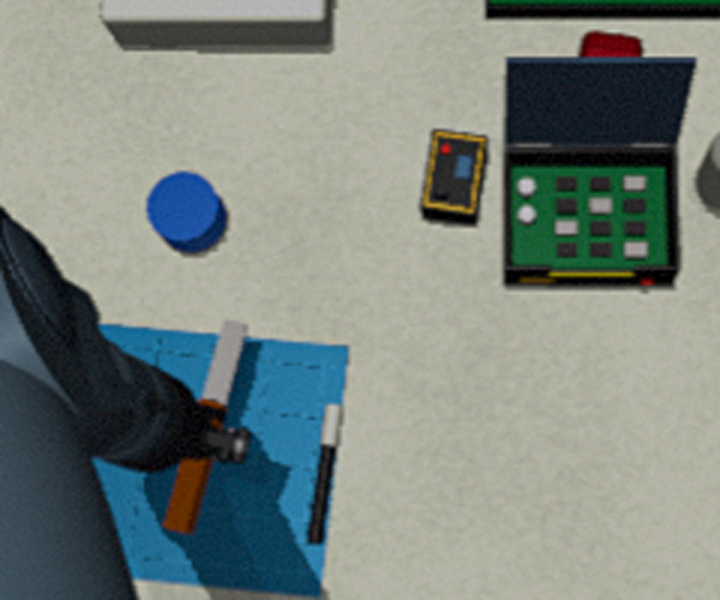

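The cover stays open at about 1.83 rad, and the tool is back above its place on the mat with the bystanders unmoved. I'm lowering it.

```bash
python3 -m creep '[[0,0,-2,0],[0,0,-3.5,0],[0,0,-4.3,0],[0,0,-4.6,0],[0,0,-4.6,0],[0,0,-4.6,0]]'; python3 -m creep '[[0,0,-0.1,0],[0,0,-0.2,0],[0,0,-0.2,0]]'
```

```text
time: 30.95
tcp_pos: [0.4509, 0.2922, 0.0281]
tcp_rot: [-0.351, -3.112, 0.142]
wrist_force: [1.1, -0.5, -1.3]
gripper_width: 0.0173
time: 31.32
tcp_pos: [0.4509, 0.2921, 0.0264]
tcp_rot: [-0.35, -3.112, 0.142]
wrist_force: [-0.8, -0.7, 5.4]
gripper_width: 0.0175
```

Contact at +5 N. I'm opening gently to about 50 mm, rising, and backing off.

```bash
python3 -m creep '[[0,0,0,0],[0,0,0,0],[0,0,0,0],[0,0,0,0],[0,0,0,0],[0,0,0,0]]' 100 20; python3 -m creep '[[0,0,1,0],[0,0,3,0],[0,0,7,0],[0,0,12,0],[0,0,17,0],[0,0,20,0],[0,-6,20,0],[0,-12,20,0],[0,-18,20,0],[0,-24,20,0],[0,-28,20,0],[0,-28,20,0]]'; python3 -m creep '[[0,0,0,0],[0,0,0,0],[0,0,0,0]]'
python3 - <<'E'
from h import *
from rig import robot
for n in("side","top"):
  f=robot.grab_frame(n);np.savez(n+"17.npz",**f)
  cv2.imwrite(f"pics/{n}17.png",f["pixels"])
f=load("side17.npz");v,u=np.mgrid[130:205,262:318];P=depth(f,np.c_[u.ravel(),v.ravel()])
k=(P[:,2]>.07)&(P[:,2]<.16)&(P[:,0]>.68)&(P[:,0]<.78)&(P[:,1]<.05)&(P[:,1]>-.12);B=P[k]
if k.sum()>50:
  a=np.linalg.lstsq(np.c_[B[:,1:],np.ones(len(B))],B[:,0],rcond=None)[0];print(k.sum(),"angle",np.pi/2+np.arctan(a[1]))
for n,z in(("top",.5),("side",.5)):
  f=load(n+"17.npz");h=cv2.cvtColor(f["pixels"],cv2.COLOR_BGR2HSV);m=cv2.inRange(h,(5,150,120),(18,255,255))
  b=(200,225,262,320) if n=="top" else (220,265,290,345);o=np.zeros_like(m);o[b[1]:b[3],b[0]:b[2]]=m[b[1]:b[3],b[0]:b[2]]
  v,u=np.nonzero(o)
  if len(u): P=depth(f,np.c_[u,v]);print(n,"handle",np.median(P,0),np.percentile(P[:,2],95),cv2.minAreaRect((plane(f,np.c_[u,v],.026)[:,:2]*1000).astype(np.float32)))
E
```

```text
time: 32.08
tcp_pos: [0.4505, 0.2919, 0.0256]
tcp_rot: [-0.35, -3.111, 0.143]
wrist_force: [-0.4, 0.6, 0.2]
gripper_width: 0.0514
time: 33.58
tcp_pos: [0.4504, 0.0098, 0.2265]
tcp_rot: [-0.358, -3.111, 0.143]
wrist_force: [-0.6, 0.3, 1.1]
gripper_width: 0.0518
time: 33.95
tcp_pos: [0.4505, 0.0129, 0.2257]
tcp_rot: [-0.347, -3.112, 0.142]
wrist_force: [0.5, 0.0, -0.8]
gripper_width: 0.0519
1744 angle 1.8276445768459402
top handle [0.42613282 0.2940063  0.0255934 ] 0.02903851483082247 ((431.79095458984375, 292.2645568847656), (18.718570709228516, 108.19120025634766), 76.74718475341797)
side handle [0.42430312 0.2985221  0.02421004] 0.027231938310853694 ((429.3184814453125, 297.92706298828125), (19.371864318847656, 109.59033203125), 76.57340240478516)
```

View pics/side17.png

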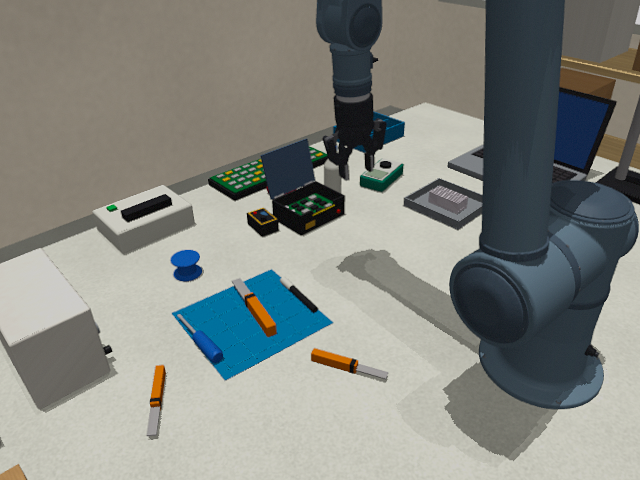

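View pics/top17.png

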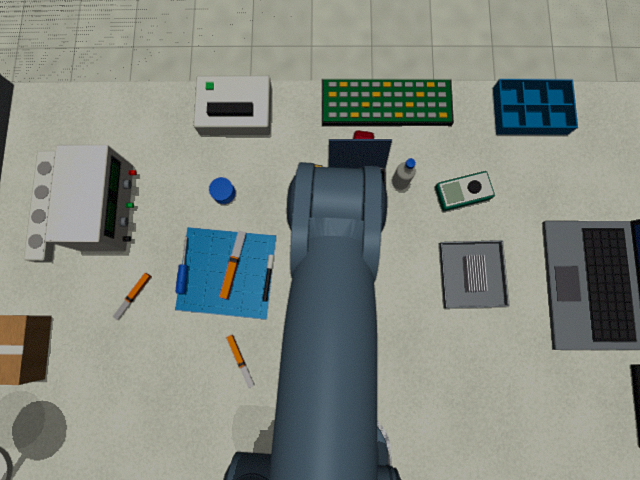

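In both views the heat sink stands in the tray (top view 475,273), the cover leans back open, and the tool lies on the mat (232,265). The bystanders are where they were and the gripper is free. I'm handing in.

```bash
python3 -c "
from rig import robot
robot.job_done();print(robot.observe()['time'])"
```

```text
the job is handed in; nothing more can be done
the job is handed in; nothing more can be done
```

The job is done and handed in, at about 34 s on the robot's clock. I lifted the heat sink off and stood it fins up in the tray. With the largest pry tool I levered the cover open past upright, then laid the tool back in its place on the blue mat.

**Last checks:**
- **Cover:** it stayed at about 1.83 rad after the tool was withdrawn.
- **Heat sink:** it looks flat in the middle of the tray in the pictures. I felt contact with the tray floor before letting go.
- **Tool:** it lies flat on the mat (handle top measured at 24–26 mm) at its original spot and angle.
- **Bystanders:** they look unmoved, and the robot was touching nothing.

**What disagreed or went wrong:**
- **Joint limit:** on the first reach for the tool, joint 6 hit its end stop. I unwound it and took the grasp half a turn round. That left the gripper rolled about 5° for the rest of the job, with no visible effect.
- **Blade position:** the side view put the blade tip about 8 mm off in y from the figure worked out from the arm pose. Both were inside the notch.
- **Tool height:** two-view triangulation read the top of the handle 4–7 mm lower than expected, while the depth map agreed with the expected height.

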